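# Seat the drill plate on its hidden locating pin and hold it down

## Task

Get the drilling jig ready for the drill: pick up the loose drill plate by its black grip block, lay it between the two fences of the jig and slide it along until the blind bore in its underside drops over the locating pin that it hides and the plate lies flush on the plywood. Then press it down with 10 to 20 N and finish like that, with the gripper still holding it and pressing: do not let go. Leave everything else on the bench where it is.

Things in the scene. Friction and masses are not known exactly. Their poses are not given: they have to be found in the camera images.
- drill_plate: The loose drill plate: aluminium, 130 x 80 x 17 mm (x, y, z), about 0.5 kg, flat on the bench at first. Origin: centre of its underside; x along its length, z up. One blind round bore, 16 mm across and 13 mm deep, in the underside, centred on the origin. A black grip block stands on top. Two drill bushings on top at x = -50 and +50 mm do not reach the underside. Turned by 180 degrees it fits as well.
- plate_grip (a point): Where to grip the drill plate: middle of its grip block, 42 mm above the plate's underside, axes as the plate's. The block lies across the plate: 60 mm long (y), 22 mm wide (x; grip across this) and stands from 17 to 55 mm above the underside. Pushed down hard while it rides on the pin, the plate tips in the grip: slide with a few newtons only.
- jig_bed (a point): Drilling jig, fixed to the bench: middle of the bed's upper face (plywood), 20 mm above the bench; x along, y across, z up. Bed 220 mm long, open at both ends, 116 mm wide over all. Two aluminium fences along its whole length, inner faces at y = -42 and +42 mm (2 mm of play either side of the plate), stand 16 mm above the bed. All rigid. The locating pin: see jig.
- jig: The jig's origin, 20 mm below jig_bed. Its rigid steel pin stands on the bed's centre line (y = 0 within 0.5 mm), 9 mm high, 12 mm thick, its top 3 mm tapering to 7 mm. The pin's x varies from -25 to +25 mm and is not tracked: see it before the plate covers it, or feel for it. On top of the pin the held plate's underside is 9 mm above the bed; seated, 0 mm, and it slides no more than 2 mm.
- screwdriver: Bystander: screwdriver 190 mm long, red handle, lying parallel to the drill plate beside it, about 80 mm from the plate's centre line.
- screw_jar: Bystander: small closed jar, 36 mm across, 45 mm tall, standing beside the jig, about 100 mm from the jig's centre line. Origin: centre of its underside.
- mug: Bystander: white mug, 80 mm across, 90 mm tall, at the far side of the bench. Origin: centre of its underside.
- tape_measure: Bystander: tape measure, 65 x 35 x 62 mm, standing at the far side of the bench, beside the mug. Origin: centre of its underside.
- wrench: Bystander: steel wrench 200 mm long, lying at the left of the bench.
- spirit_level: Bystander: aluminium spirit level, 300 x 22 x 45 mm, standing on its long edge at the right of the bench.
- parts_tray: Bystander: grey divided tray, 100 x 120 x 30 mm, at the far right of the bench.
- offcut: Bystander: plain aluminium offcut 110 x 75 x 12 mm, without a handle, at the far left of the bench. It is not the drill plate.
Not all that is in view belongs to the job. What is shaped like the drill_plate but purple or yellow is not meant.

How it is judged:
At the end, for the whole second after the job is handed in: Plate at rest in the jig: underside within 2.5 mm of the bed (bore over the pin), tilt under 0.03 rad, centre within 35 mm along and 4 mm across the bed's middle, lengthwise within 0.08 rad; gripper touching it; contact force plate on jig, weight (4 to 6 N) included, 8.5 to 50 N (z of drill_plate in the frame of jig_bed between -0.0025 and 0.0025 m and x of drill_plate in the frame of jig_bed between -0.035 and 0.035 m and y of drill_plate in the frame of jig_bed between -0.004 and 0.004 m and angle between drill_plate's own z axis and vertical below 0.03 rad and angle between the x axis of drill_plate and the x axis of jig_bed, either way round below 0.08 rad and contact force between drill_plate and jig between 8.5 and 50 N and contact force between the fingers and drill_plate above 3 N and linear speed of drill_plate below 0.02 m/s); the arm keeps its last pose, push and grip.
It fails at once if another thing on the bench is moved by more than 40 mm (distance of any of screwdriver, screw_jar, mug, tape_measure, wrench, spirit_level, parts_tray, offcut from where it was at the start of the episode above 0.04 m).
It also fails if it takes over 51 s, if anything falls off the work surface, if the arm or the gripper's body presses on something with over 40 N, if the wrist force passes 120 N, or if a joint passes its speed limit or range.

## Robot

A 6-joint arm with a two-finger parallel gripper is mounted at the origin on the work surface. World frame = base frame: x ahead of the robot, y to its left, z up, the work surface at z = 0. Lengths are in m, angles in rad, forces in N, time in s.
With the tool pointing down it reaches from about 0.225 to 0.875 m from the base axis. Payload 3.4 kg.
Tool frame: the origin (TCP) lies on the centre line of the jaws, within the pads' length; the fingertips stand 17 mm ahead of it and the grasp point (between the pads) lies 2 mm behind it (nose_length is the distance from the TCP to the fingertips, in m); z points along the fingers, y is the line along which they close (so a half turn about z gives the same grasp; the last joint's range is limited). The gripper opens to 85 mm and grips with 20 to 120 N. Pads are 22 mm wide; open, the fingers measure 114 mm over their backs; the gripper's body (76 mm by 85 mm) begins 54 mm behind the grasp point. The pads swing forward as they close: fully open they stand 13 mm farther back than shut.
Start: joints at [-1.352, 0.276, 1.505, -0, 1.361, -0.121], TCP at [0.192, -0.542, 0.248] pointing down, gripper open.
Joint ranges: [-2.89, 2.89], [-0.75, 2.08], [0.22, 2.7], [-1.18, 4.32], [0.11, 2.71], [-2.7, 2.7]. Speed limits (rad/s): [2.57, 2.57, 3.14, 3.14, 3.14, 3.14].

## Interface

Orientations are given as a unit quaternion [w, x, y, z].
In Python, from rig import get_state, get_image, sign_off, find_in, place_of, nose_length gives the robot as it stands.
- The arm moves only by the tool apply_moves, never from a script. Its argument "deltas" is one flat list of numbers, 5 for each row, row after row: the finger opening in mm, from 0 to 85.4, then the shift along the tool's x, y, z in mm, then the turn about the tool's z in degrees. A call has 1 to 12 rows; each row is the pose to reach, as a shift and turn from the pose commanded when the call began, along the tool's axes at that moment; what a row does not reach only later rows make up. A row lasts 1/12 s, in which the tool goes at most 41.7 mm and 7.16 degrees, less where a joint would pass 70% of its speed; a pose out of reach is approached as far as the arm can. A call with a gripper value outside its range is refused whole. The fingers move at their own pace and stop on an object; "squeeze" is the grip in N (left out, the last holds). Time passes only in rows, so rows that repeat a pose let the fingers close. It gives the time, the measured TCP pose, the force, the opening and the grip force at its end, in the units of the state.
- get_state(): the state, without advancing time (a new reading comes with each control period).
- get_image(name): name is "scene" or "side" or "wrist"; returns a dict with "frame" (384x512x3 uint8, red, green, blue), "K" (3x3 intrinsics, pixels), "position" and "orientation" of the camera in the world. Camera axes: x right, y down, z forward; pixel columns grow to the right and rows downward; lengths in m; the calibration is good to about 2 mm. A picture is of the moment at which its call begins. There is no depth.
- sign_off(): hands the job in; it is judged then, once.
Trained networks look in a picture, given as the dict that the camera call returned (one of the last four; its "shot" number tells which), for a name from the list of things; names that differ only in an ending like _2 or _b are one class to them, and where a whole thing is asked for, a point or a joint stands for the part that bears it (a point fixed in the world has none). Each returns a list of dicts, best first, with "score" (0 to 1); they miss things now and then, are a little off and sometimes report something else, mostly with a low value. They report only what shows in the picture. A call takes as long as a camera call. They do not tell look-alikes from the thing itself.
- find_in(query, picture): "point" ([column, row] in pixels, amid what is visible of it).
- place_of(query, picture): "point" ([column, row] in pixels: a listed point, or the origin of a listed thing).
The state is a dict: "clock": time; "qpos": joint angles; "qd": joint speeds; "effort": joint torques, N m; "position": TCP position; "ee_rot": TCP orientation; "contact_force": force on the tool from outside, world axes, zero at the start; "moment": the same for the moment, N m; "width": finger opening in m; "gripper_force": force on a finger pad.
Only numpy, scipy, OpenCV 4.12 (cv2) and the standard library are available. Lean on these libraries where they do the work, as an engineer would, in place of code of your own. Each camera call takes 0.05 s, during which the arm holds its last target. There are 200 camera calls.

## Working session

There is one attempt and no reset: what is moved stays moved. The work goes in short steps, Python scripts to look and compute and a tool call to move; the robot and the scene stay as the last step left them, time stands still between calls to the robot, and variables do not carry over. Pictures are saved under pics/ and viewed, at most 10 in all, crops included, and the job is handed in when it is done.

Besides the shell and the picture viewer there is one more tool, called after ">>>" by a JSON object that holds its "name" and its "arguments", one argument or row to a line. apply_moves: Moves the arm, as the interface text tells. Its arguments: {"type":"object","properties":{"deltas":{"type":"array"},"squeeze":{"type":"number"}},"required":["deltas"]}

```bash
mkdir -p pics; cat > h.py <<'E'
import numpy as np, cv2
from scipy.spatial.transform import Rotation as R
from rig import *
def rot(q): return R.from_quat(np.r_[q[1:],q[0]]).as_matrix()
def ray(p,uv):
    d=rot(p["orientation"])@np.linalg.inv(p["K"])@np.r_[uv,1.]; return np.array(p["position"]),d
def onz(p,uv,z):
    o,d=ray(p,uv); return o+d*(z-o[2])/d[2]
def proj(p,X):
    c=np.array(p["K"])@(rot(p["orientation"]).T@(np.array(X)-p["position"])); return c[:2]/c[2]
def save(p,n): cv2.imwrite("pics/"+n,p["frame"][:,:,::-1])
E
python3 - <<'E'
from h import *
np.set_printoptions(precision=4,suppress=True)
s=get_state();print(s,nose_length)
ims={n:get_image(n) for n in("scene","side","wrist")}
for n,p in ims.items():
    save(p,n+"0.png");print(n,p["position"])
    for q,z in(("drill_plate",0),("plate_grip",.042),("jig_bed",.02),("jig",0),("screw_jar",0),("screwdriver",.015)):
        for r in place_of(q,p)[:3]: print(n,q,round(r["score"],2),np.round(r["point"],1),onz(p,r["point"],z))
a=np.hstack([ims["scene"]["frame"],ims["side"]["frame"]])
cv2.imwrite("pics/both0.png",cv2.resize(a,(800,300),interpolation=cv2.INTER_AREA)[:,:,::-1])
E
```

```text
{'clock': 0.0, 'qpos': array([-1.352 ,  0.2766,  1.5062, -0.    ,  1.3607, -0.121 ]), 'qd': array([-0.002 , -0.0005,  0.0007, -0.0013, -0.0002, -0.0004]), 'effort': array([  0.0008, -41.6777, -24.5807,  -0.    ,   0.011 ,  -0.    ]), 'position': array([ 0.1915, -0.5416,  0.2474]), 'ee_rot': array([-0.0009,  0.9856,  0.1691, -0.    ]), 'contact_force': array([0.3792, 0.0775, 0.3957]), 'moment': array([ 0.0003, -0.0214,  0.0806]), 'gripper_force': 0.0, 'width': 0.08519359595355498} 0.017
scene [0.968  0.5061 1.1627]
scene drill_plate 0.96 [223.1 166.2] [ 0.4645 -0.218   0.    ]
scene drill_plate 0.82 [264.1 142.6] [ 0.2781 -0.1993  0.    ]
scene drill_plate 0.79 [360.2 210.8] [0.2426 0.2375 0.    ]
scene plate_grip 0.95 [220.  160.5] [ 0.4746 -0.2186  0.042 ]
scene plate_grip 0.95 [359.1 205. ] [0.2542 0.2306 0.042 ]
scene plate_grip 0.94 [261.2 133.8] [ 0.2821 -0.212   0.042 ]
scene jig 0.95 [290.4 249.7] [0.5184 0.1811 0.    ]
scene jig 0.37 [166.5 137.5] [ 0.537  -0.4694  0.    ]
scene screw_jar 0.65 [367.5 306. ] [0.4788 0.4602 0.    ]
scene screw_jar 0.59 [260.3 231.4] [0.545  0.0687 0.    ]
scene screw_jar 0.24 [193.1 236.4] [ 0.7192 -0.0646  0.    ]
side [0.1544 0.6456 0.6979]
side drill_plate 0.78 [383.2 155.6] [ 0.2577 -0.394   0.    ]
side drill_plate 0.76 [301.8 165.6] [ 0.4753 -0.2187  0.    ]
side drill_plate 0.67 [315.9 310.1] [0.2454 0.2378 0.    ]
side plate_grip 0.77 [318.3 298.5] [0.2454 0.2353 0.042 ]
side plate_grip 0.76 [361.9 179.1] [ 0.2771 -0.1879  0.042 ]
side plate_grip 0.7 [384.7 148.9] [ 0.2562 -0.3701  0.042 ]
side jig_bed 0.86 [228.4 235. ] [0.5158 0.1582 0.02  ]
side jig 0.67 [226.9 244.7] [ 0.5124  0.1734 -0.    ]
side jig 0.44 [236.5 215.6] [0.5445 0.0731 0.    ]
side screwdriver 0.72 [279.9 178.1] [ 0.5023 -0.1122  0.015 ]
wrist [ 0.2708 -0.5138  0.3728]
wrist drill_plate 0.57 [134.7  48.1] [ 0.2622 -0.3836  0.    ]
wrist plate_grip 0.97 [123.7  44.9] [ 0.2624 -0.388   0.042 ]
```

View pics/scene0.png

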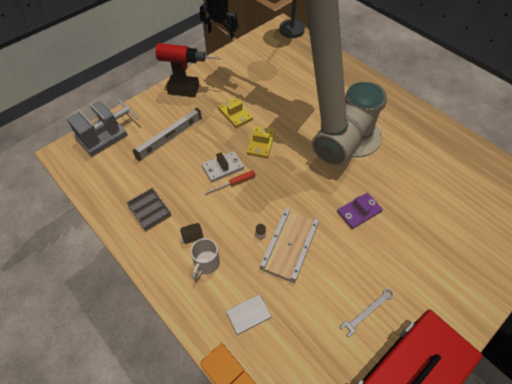

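View pics/side0.png

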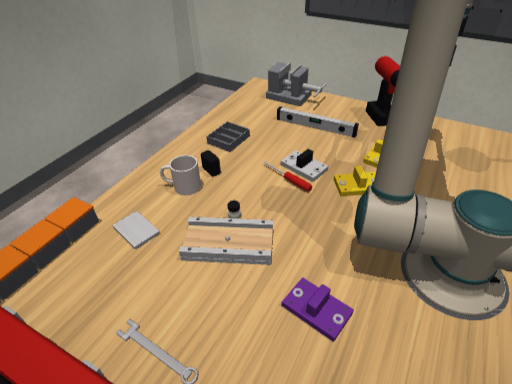

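The silver plate with the black block is at (223,166) in the scene picture and (303,165) in the side picture. The look-alikes are yellow at (236,111) and (260,142), purple at (360,210), and the offcut without a grip at (249,314). By the description I choose the silver one at (223,166). The pin shows at about (290,243) in scene and (228,239) in side.

```bash
python3 - <<'E'
import cv2,numpy as np
s=cv2.imread("pics/scene0.png");d=cv2.imread("pics/side0.png")
f=lambda i,x,y,w,h:cv2.resize(i[y:y+h,x:x+w],(400,300),interpolation=cv2.INTER_CUBIC)
cv2.imwrite("pics/crops0.png",np.vstack([np.hstack([f(s,190,140,80,60),f(s,240,195,120,90)]),np.hstack([f(d,250,140,80,60),f(d,170,190,120,90)])]))
E
```

```text
(no output)
```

View pics/crops0.png

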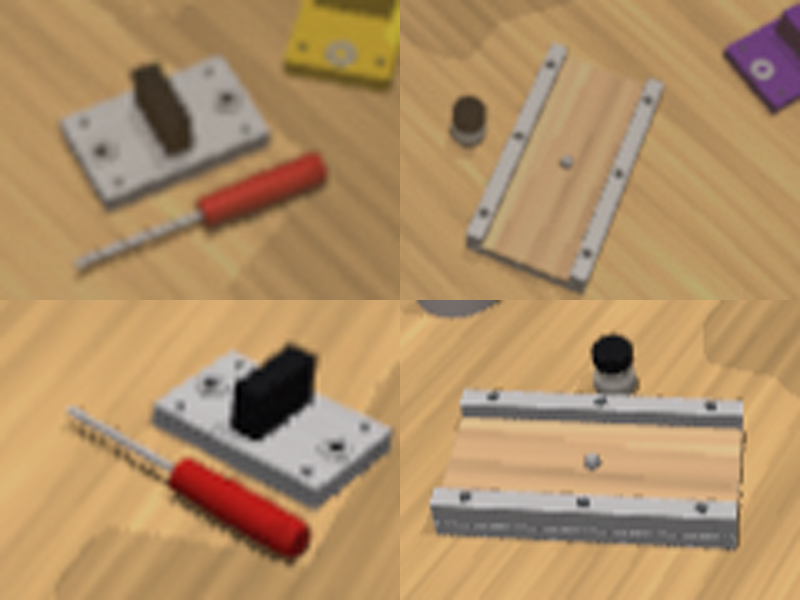

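The crop confirms the silver plate with two bushings and a black block, with the screwdriver beside it. The pin shows on the bed near its middle. Next I'll work out positions from the corners.

```bash
cat > m.py <<'E'
from h import *
np.set_printoptions(precision=4,suppress=True)
S=get_image("scene");D=get_image("side")
sp=lambda x,y:(190+x/5,140+y/5); dp=lambda x,y:(250+x/5,140+(y-300)/5)
sj=lambda x,y:(240+(x-400)/3.333,195+y/3.333); dj=lambda x,y:(170+(x-400)/3.333,190+(y-300)/3.333)
def show(n,p,f,c,z):
    P=np.array([onz(p,f(*k),z) for k in c]);print(n,"centre",P.mean(0))
    e=np.diff(np.vstack([P,P[:1]]),axis=0);print("  len",np.linalg.norm(e,axis=1),"ang",np.degrees(np.arctan2(e[:,1],e[:,0])))
show("plate S",S,sp,[(62,123),(220,57),(268,132),(110,203)],.017)
show("plate D",D,dp,[(155,410),(232,352),(390,430),(315,492)],.017)
show("jig S",S,sj,[(468,238),(553,43),(663,82),(583,280)],.036)
show("jig D",D,dj,[(462,391),(743,404),(738,516),(431,491)],.036)
print("pin",onz(S,sj(567,161),.029),onz(D,dj(592,460),.029))
W=get_image("wrist");print(W["position"],rot(W["orientation"]),W["K"]);print(rot(get_state()["ee_rot"]))
E
python3 m.py
```

```text
plate S centre [ 0.47   -0.2095  0.017 ]
  len [0.1273 0.0778 0.1259 0.08  ] ang [ 166.1959   75.5719  -12.7956 -103.4038]
plate D centre [ 0.464  -0.2097  0.017 ]
  len [0.0831 0.1264 0.0809 0.1246] ang [-102.0453  165.3472   76.7709  -13.6649]
jig S centre [0.5134 0.1723 0.036 ]
  len [0.2223 0.1133 0.2194 0.109 ] ang [-154.8542  114.9427   23.9983  -63.5077]
jig D centre [0.5097 0.1689 0.036 ]
  len [0.2199 0.1087 0.2216 0.1006] ang [-155.8499  114.9356   22.0523  -65.8311]
pin [0.5148 0.1731 0.029 ] [0.5075 0.174  0.029 ]
[ 0.2708 -0.5141  0.3736] [[ 0.3328 -0.8928 -0.3036]
 [-0.943  -0.3153 -0.1067]
 [-0.0004  0.3218 -0.9468]] [[324.5425   0.     253.2052]
 [  0.     324.5425 193.644 ]
 [  0.       0.       1.    ]]
[[ 0.9428  0.3333  0.    ]
 [ 0.3333 -0.9428 -0.0001]
 [ 0.      0.0001 -1.    ]]
```

>>> {"name": "apply_moves", "arguments": {
  "deltas": [85,370,-221,60,-57,85,370,-221,60,-57,85,370,-221,60,-57,85,370,-221,60,-57,85,370,-221,60,-57,85,370,-221,60,-57,85,370,-221,60,-57,85,370,-221,60,-57,85,370,-221,60,-57,85,370,-221,60,-57,85,370,-221,60,-57,85,370,-221,60,-57]
}}

```text
clock: 2.2
position: [0.4688, -0.2071, 0.1877]
ee_rot: [-0.001, 0.784, 0.621, 0.001]
contact_force: [-1.4, 0.0, 0.2]
width: 0.0849
gripper_force: 0.0
```

```bash
python3 - <<'E'
from h import *
s=get_state();print(s["clock"],s["position"],np.degrees(np.arctan2(*rot(s["ee_rot"])[[1,0],[0,0]])),s["qpos"])
p=get_image("wrist");save(p,"w1.png")
for q,z in(("drill_plate",0),("plate_grip",.042)):
    for r in place_of(q,p)[:2]: print(q,r["score"],r["point"],onz(p,r["point"],z))
E
```

```text
2.2 [ 0.46876419 -0.20705193  0.18768328] 76.74184689747231 [-0.55304315  0.22584484  1.73321849  0.00200594  1.18325692 -0.32240357]
drill_plate 0.57 [254.9, 178.1] [ 4.69877495e-01 -2.13340731e-01 -5.55111512e-17]
drill_plate 0.56 [86.6, 208.6] [ 0.29298708 -0.20521855  0.        ]
plate_grip 0.8 [257.1, 192.0] [ 0.4713721 -0.2144489  0.042    ]
plate_grip 0.66 [60.2, 226.3] [ 0.28903062 -0.20525718  0.042     ]
```

View pics/w1.png

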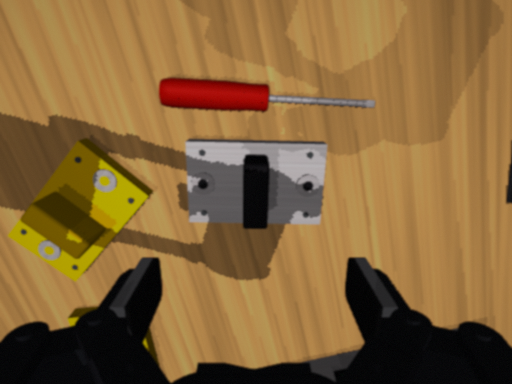

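The wrist view shows the plate around (256,182), with corners near (187,141), (327,143), (322,223) and (189,223). The black block runs (256,155)–(256,228), the screwdriver lies above it, and a yellow look-alike is at left.

```bash
python3 - <<'E'
from h import *
np.set_printoptions(precision=4,suppress=True)
p=get_image("wrist");s=get_state()
P=np.array([onz(p,c,.017) for c in[(187,141),(327,143),(322,223),(189,223)]])
e=np.diff(np.vstack([P,P[:1]]),axis=0);print(P.mean(0),np.linalg.norm(e,axis=1),np.degrees(np.arctan2(e[:,1],e[:,0])))
h=cv2.cvtColor(p["frame"],cv2.COLOR_RGB2HSV)
m=((p["frame"].max(2)<60)).astype(np.uint8);m[:135]=0;m[236:]=0;m[:,:230]=0;m[:,285:]=0
m=cv2.morphologyEx(m,cv2.MORPH_OPEN,np.ones((5,5)))
y,x=np.nonzero(m);print(cv2.minAreaRect(np.c_[x,y].astype(np.float32)))
# block top corners by back-projected contour at z=.055 (top face)
c=cv2.boxPoints(cv2.minAreaRect(np.c_[x,y].astype(np.float32)));print(np.array([onz(p,k,.055) for k in c]))
l=[(188,141),(326,143)];
bl=[onz(p,k,.017) for k in [(203,184),(307,187)]];print("bush",bl,np.mean(bl,0),np.linalg.norm(bl[1]-bl[0]),np.degrees(np.arctan2(*(bl[1]-bl[0])[[1,0]])))
T=rot(s["ee_rot"]);
for n,c in(("grip",[.4714,-.2144,.044]),): print(n,1000*T.T@(np.array(c)-s["position"]))
print("proj",proj(p,[.4685,-.2105,.055]))
E
```

```text
[ 0.4683 -0.2194  0.017 ] [0.1282 0.08   0.1325 0.0819] [ -14.3448 -102.8872  166.4708   74.1038]
((257.5, 186.49996948242188), (26.999996185302734, 72.99998474121094), 0.0)
[[ 0.4522 -0.2397  0.055 ]
 [ 0.4678 -0.1775  0.055 ]
 [ 0.4889 -0.1826  0.055 ]
 [ 0.475  -0.2452  0.055 ]]
bush [array([ 0.4189, -0.2072,  0.017 ]), array([ 0.515 , -0.2335,  0.017 ])] [ 0.467  -0.2204  0.017 ] 0.09962059371254506 -15.257718476317944
grip [ -1.6601   5.618  144.4886]
proj [254.4135 187.7361]
```

>>> {"name": "apply_moves", "arguments": {
  "deltas": [85,-8,3,40,1,85,-8,3,75,1,85,-8,3,105,1,85,-8,3,125,1,85,-8,3,140,1,85,-8,3,145,1,85,-8,3,145,1,0,-8,3,145,1,0,-8,3,145,1,0,-8,3,145,1,0,-8,3,145,1,0,-8,3,145,1],
  "squeeze": 70
}}

```text
clock: 3.4
position: [0.4683, -0.2192, 0.0441]
ee_rot: [0.001, 0.791, 0.612, 0.0]
contact_force: [-0.5, 0.5, -0.7]
width: 0.0247
gripper_force: 0.0
```

>>> {"name": "apply_moves", "arguments": {
  "deltas": [0,0,0,0,0,0,0,0,0,0,0,0,0,0,0,0,0,0,0,0]
}}

```text
clock: 3.73
position: [0.4682, -0.2191, 0.0442]
ee_rot: [0.001, 0.791, 0.612, 0.0]
contact_force: [-1.1, 1.1, 5.5]
width: 0.021
gripper_force: 70.8
```

>>> {"name": "apply_moves", "arguments": {
  "deltas": [0,0,0,-20,0,0,0,0,-50,0,0,0,0,-85,0,0,25,0,-120,-5,0,60,0,-126,-10,0,95,0,-126,-16,0,130,-1,-126,-22,0,165,-1,-126,-28,0,205,-2,-126,-34,0,245,-3,-126,-39,0,285,-3,-126,-39,0,322,-3,-126,-39]
}}

```text
clock: 4.73
position: [0.5448, 0.0959, 0.1682]
ee_rot: [-0.001, 0.541, 0.841, -0.001]
contact_force: [0.3, -0.9, -5.9]
width: 0.021
gripper_force: 70.0
```

>>> {"name": "apply_moves", "arguments": {
  "deltas": [0,0,0,0,0,0,0,0,0,0,0,0,0,0,0]
}}

```text
clock: 4.98
position: [0.5446, 0.0935, 0.1682]
ee_rot: [-0.001, 0.541, 0.841, -0.001]
contact_force: [-0.9, -0.2, -5.5]
width: 0.0206
gripper_force: 70.4
```

```bash
python3 - <<'E'
from h import *
s=get_state();print(s["clock"],s["position"],s["contact_force"],s["width"],np.degrees(np.arctan2(*rot(s["ee_rot"])[[1,0],[0,0]])))
p=get_image("wrist");save(p,"w2.png")
for q,z in(("jig_bed",.02),("jig",0),("plate_grip",s["position"][2]+.002)):
    for r in place_of(q,p)[:2]: print(q,r["score"],r["point"],onz(p,r["point"],z))
E
```

```text
4.9833 [0.5445793  0.09354836 0.16815714] [-0.92156422 -0.16890325 -5.53391942] 0.02063579232594639 114.55594266552197
jig_bed 0.76 [258.7, 80.2] [0.51370047 0.17330885 0.02      ]
plate_grip 0.62 [253.5, 271.1] [0.54333167 0.09892283 0.17015714]
```

View pics/w2.png

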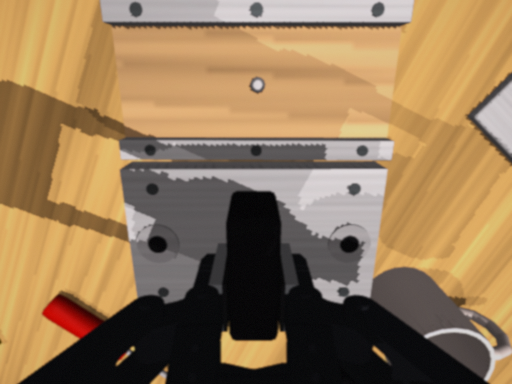

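The view shows the pin at (257,85), the near fence's inner top edge at row 140 and the far fence's at row 23. The held plate's far top edge runs (122,169)–(387,169), with bushings at (158,244) and (350,244).

```bash
python3 - <<'E'
from h import *
np.set_printoptions(precision=1,suppress=True)
p=get_image("wrist");s=get_state();T=rot(s["ee_rot"]);t=s["position"]
def tl(uv,z): return 1000*T.T@(onz(p,uv,z)-t)
zt=t[2]-.0272
print("pin",tl((257,85),.029))
print("far inner",tl((112,23),.036),tl((407,23),.036))
print("near inner",tl((121,140),.036),tl((392,140),.036))
print("near fence outer",tl((121,160),.036),tl((392,160),.036))
print("fence holes",tl((150,151),.036),tl((256,151),.036),tl((362,151),.036),tl((136,9),.036),tl((377,9),.036))
print("plate edge",tl((122,169),zt),tl((387,169),zt),"bottom",tl((122,163),zt-.017),tl((387,163),zt-.017))
print("bush",tl((158,244),zt),tl((350,244),zt),"holes",tl((152,189),zt),tl((354,189),zt),tl((164,292),zt),tl((343,292),zt))
E
```

```text
pin [ 81.8   3.8 140.2]
far inner [123.8 -99.8 133.2] [123.7 110.6 133.1]
near inner [  40.3 -104.4  133.2] [ 40.3 111.4 133.1]
near fence outer [  24.1 -106.5  133.2] [ 24.  113.6 133.1]
fence holes [ 31.5 -82.2 133.2] [ 31.4   3.1 133.2] [ 31.4  88.4 133.1] [132.6 -81.6 133.2] [132.6  88.1 133.1]
plate edge [ 43.9 -62.6  27.2] [43.8 65.5 27.2] bottom [ 42.8 -69.3  44.2] [42.7 72.3 44.2]
bush [  3.4 -49.1  27.2] [ 3.4 51.5 27.2] holes [ 33.7 -49.1  27.2] [33.7 50.6 27.2] [-26.2 -48.5  27.2] [-26.2  50.4  27.2]
```

>>> {"name": "apply_moves", "arguments": {
  "deltas": [0,25,1,0,0,0,55,2,0,0,0,78,3,10,0,0,78,3,30,0,0,78,3,50,0,0,78,3,68,0,0,78,3,76,0,0,78,3,78,0,0,78,3,78,0,0,78,3,78,0,0,78,3,78,0]
}}

```text
clock: 6.15
position: [0.5174, 0.1656, 0.0925]
ee_rot: [0.001, 0.541, 0.841, 0.001]
contact_force: [-0.7, 0.3, -5.2]
width: 0.021
gripper_force: 70.2
```

```bash
python3 - <<'E'
from h import *
np.set_printoptions(precision=4,suppress=True)
s=get_state();print(s["clock"],s["position"],s["contact_force"])
p=get_image("wrist");q=get_image("side");save(p,"w3.png")
f=lambda i,x,y,w,h:cv2.resize(i[y:y+h,x:x+w],(400,300),interpolation=cv2.INTER_CUBIC)
cv2.imwrite("pics/c3.png",np.hstack([cv2.resize(p["frame"],(400,300)),f(q["frame"],160,170,140,105)])[:,:,::-1])
E
```

```text
6.15 [0.5174 0.1656 0.0925] [-0.6576  0.3037 -5.2047]
```

View pics/c3.png

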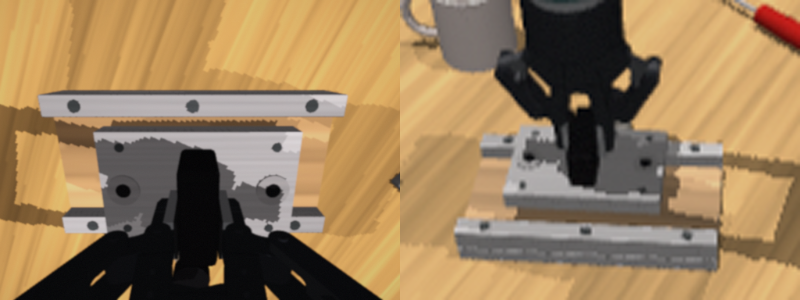

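The wrist crop shows the plate between the fences: its far edge is at about row 168 at full scale and the far fence's inner edge at about row 148. I'll check the clearance.

```bash
python3 - <<'E'
from h import *
np.set_printoptions(precision=1,suppress=True)
p=get_image("wrist");s=get_state();T=rot(s["ee_rot"]);t=s["position"]
tl=lambda uv,z:1000*T.T@(onz(p,uv,z)-t)
g=cv2.cvtColor(p["frame"],cv2.COLOR_RGB2GRAY)
for c in(200,320,350): print(c,g[112:180,c])
print([ (r,tl((320,r),.036)[0]) for r in(116,118,145,147,149,151)],[(r,tl((320,r),t[2]-.0272)[0]) for r in(164,166,168,170)])
print("holes y",[tl((c,135),.036) for c in(94,247,399)],"bush",[tl((c,244),t[2]-.0272) for c in(157,349)])
E
```

```text
200 [161 161 153 126  93  73  70  69  75 108 155 180 184 182 181 179 177 177
 176 176 175 179 179 182 183 183 183 183 182 181 180 179 179 179 180 182
 179 168 155 151 148 137 114  93  81  76  77  79  79  75  72  71  70  67
  68  70  97 144 176 184 185 185 186 184 174 144 107  88]
320 [166 166 161 132  95  75  71  68  74 105 152 177 184 184 184 183 182 180
 178 176 174 176 179 183 184 185 185 184 184 182 181 179 178 177 177 178
 173 162 158 156 155 152 147 129  99  78  73  73  72  71  71  70  71  70
  70  75 109 162 187 191 190 188 185 183 181 180 181 181]
350 [156 156 149 125  92  75  70  67  73 105 151 179 185 185 184 184 185 182
 179 175 175 178 180 183 184 184 185 184 183 182 180 178 177 175 176 177
 171 162 157 159 157 155 146 122  92  76  72  74  73  71  70  70  70  69
  65  71 111 164 188 192 193 189 185 182 181 180 181 181]
[(116, np.float64(66.00138170788203)), (118, np.float64(64.93071770956993)), (145, np.float64(50.05730461960585)), (147, np.float64(48.923534246761434)), (149, np.float64(47.78520748010389)), (151, np.float64(46.64229679749261))] [(164, np.float64(46.11343548845849)), (166, np.float64(45.12328459917641)), (168, np.float64(44.12907705508009)), (170, np.float64(43.13078787478221))]
holes y [array([ 55.8, -87.3,  56. ]), array([55.7, -2.2, 56.1]), array([55.6, 82.5, 56.3])] bush [array([  3.3, -49.3,  27.1]), array([ 3. , 51.5, 27.3])]
```

>>> {"name": "apply_moves", "arguments": {
  "deltas": [0,1.5,-2.5,0,0,0,1.5,-2.5,0,0,0,1.5,-2.5,4,0,0,1.5,-2.5,8,0,0,1.5,-2.5,10,0,0,1.5,-2.5,10,0]
}}

```text
clock: 6.8
position: [0.5127, 0.166, 0.0804]
ee_rot: [-0.001, 0.541, 0.841, -0.001]
contact_force: [-0.4, 0.4, -5.0]
width: 0.0206
gripper_force: 70.5
```

>>> {"name": "apply_moves", "arguments": {
  "deltas": [0,-0.5,1,2,0,0,-0.5,1,4,0,0,-0.5,1,6,0,0,-0.5,1,7,0,0,-0.5,1,7,0]
}}

```text
clock: 7.22
position: [0.5142, 0.166, 0.0739]
ee_rot: [-0.0, 0.541, 0.841, -0.0]
contact_force: [-0.4, 0.0, -6.0]
width: 0.0204
gripper_force: 70.5
```

>>> {"name": "apply_moves", "arguments": {
  "deltas": [0,0,0,1,0,0,0,0,2,0,0,0,0,3,0,0,0,0,3,0]
}}

```text
clock: 7.55
position: [0.5143, 0.166, 0.0711]
ee_rot: [-0.0, 0.541, 0.841, -0.0]
contact_force: [-0.6, -0.1, -5.4]
width: 0.0208
gripper_force: 70.5
```

>>> {"name": "apply_moves", "arguments": {
  "deltas": [0,0,0,1,0,0,0,0,2,0,0,0,0,3,0,0,0,0,4,0,0,0,0,4,0]
}}

```text
clock: 7.97
position: [0.5143, 0.166, 0.067]
ee_rot: [-0.0, 0.541, 0.841, -0.0]
contact_force: [0.4, 0.3, -5.2]
width: 0.0212
gripper_force: 70.5
```

Still no contact at 6 mm below the pin top, so the bore is over the pin. I'll continue to the bed.

>>> {"name": "apply_moves", "arguments": {
  "deltas": [0,0,0,1,0,0,0,0,2,0,0,0,0,2.5,0,0,0,0,2.5,0]
}}

```text
clock: 8.3
position: [0.5143, 0.166, 0.0646]
ee_rot: [-0.0, 0.541, 0.841, -0.0]
contact_force: [0.7, -0.0, -5.7]
width: 0.0206
gripper_force: 70.5
```

>>> {"name": "apply_moves", "arguments": {
  "deltas": [0,0,0,0.5,0,0,0,0,1,0,0,0,0,1,0,0,0,0,1,0]
}}

```text
clock: 8.63
position: [0.5145, 0.166, 0.0643]
ee_rot: [0.0, 0.541, 0.841, 0.0]
contact_force: [-1.9, -0.2, -0.3]
width: 0.0207
gripper_force: 71.2
```

>>> {"name": "apply_moves", "arguments": {
  "deltas": [0,0,0,0.5,0,0,0,0,1,0,0,0,0,1,0,0,0,0,1,0]
}}

```text
clock: 8.97
position: [0.5145, 0.166, 0.0642]
ee_rot: [0.0, 0.541, 0.841, 0.0]
contact_force: [-3.3, -0.6, 8.5]
width: 0.0206
gripper_force: 72.3
```

>>> {"name": "apply_moves", "arguments": {
  "deltas": [0,0,0,0.4,0,0,0,0,0.7,0,0,0,0,0.7,0,0,0,0,0.7,0,0,0,0,0.7,0,0,0,0,0.7,0]
}}

```text
clock: 9.47
position: [0.5145, 0.166, 0.0642]
ee_rot: [0.0, 0.541, 0.841, 0.0]
contact_force: [-4.3, -1.7, 13.6]
width: 0.0211
gripper_force: 72.9
```

```bash
python3 - <<'E'
from h import *
p=get_image("wrist");q=get_image("side");s=get_state();print(s["contact_force"],s["position"],s["moment"])
f=lambda i,x,y,w,h:cv2.resize(i[y:y+h,x:x+w],(400,300),interpolation=cv2.INTER_CUBIC)
cv2.imwrite("pics/c4.png",np.hstack([cv2.resize(p["frame"],(400,300)),f(q["frame"],160,170,140,105)])[:,:,::-1])
E
```

```text
[-4.91304707 -1.21564865 12.55535911] [0.51446739 0.16600308 0.0642167 ] [-0.24235913  0.81658726 -0.02365564]
```

View pics/c4.png

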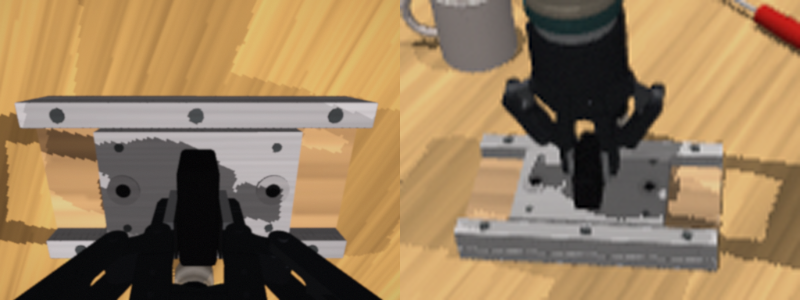

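The plate lies flush with the fence tops and between the fences (wrist crop, rows 130–230). The press reads about 13 N and the bystanders in view are undisturbed, so I'm handing in.

```bash
python3 -c "
from rig import *
print(sign_off())"
```

```text
the job is handed in; nothing more can be done
None
```

The drill plate is seated over the locating pin, flush on the bed to within measurement, and the gripper is still holding it and pressing with about 13 N; I handed the job in at about 9.5 s and got no verdict back.

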